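Close the lid of a dowelled reaction block and latch it

TASK

Close the reaction block: take the loose lid by its bar handle, bring it over the block the right way round and lower it level and gently over both guide pins until it lies on the rubber seals; do not let it drop onto the block. Then push both latch handles round until they lie fully shut along the ends of the block, so that the jaws hold the lid down, and leave everything clear, without disturbing the bottles, tip box and pen pot around.

Things in the scene. Friction and masses are not known exactly. Their poses are not given: they have to be found in the camera images.
- block: Heated block for sample vials, fixed: bare aluminium 116 x 216 mm (black foot plate 134 x 238 mm), top face 50 mm above the bench. Origin: centre of its underside, on the bench; x (short way) away from the robot, y (long way) to its left, z up. Yaw up to 0.3 rad either way; may stand left or right of the lid. Two springy rubber seal strips stand 4 mm above the top face.
- lid: Loose grey lid plate, 108 x 150 x 12 mm, 0.3 to 0.65 kg, flat on the bench, balanced about its centre. Origin: centre of its underside; x short way, y long way, z up. Yaw at the start up to 0.6 rad either way. Fits one way round only: seated, its axes and centre match the block's. Laid on, its underside rests 2 to 3.5 mm above the block's top; 2 N per seal sinks it 1 mm; latched, about 1 mm above.
- lid_handle (a point): Middle of the lid's black bar handle: bar 96 mm long along the lid's y, 14 mm wide and 14 mm high, over the lid's centre, this point 43 mm above the lid's underside (bar from 36 to 50 mm). Below the bar, between its two posts (68 mm apart), 24 mm of air. Axes as the lid.
- pin_a (a point): Tip of steel guide pin A of the block, at x +40, y +60 mm in the block's frame, 74 mm above the bench. The pins are 10 mm across and stand 24 mm above the block's top, straight for the lower 15 mm, then tapered to 4 mm at the tip.
- pin_b (a point): Tip of guide pin B of the block, at x -40, y -40 mm in the block's frame, 74 mm above the bench; same as pin A. The two are not placed alike about the centre, so the lid fits one way only.
- hole_a (a point): Centre of the lid's through hole for pin A, on the lid's underside, at x +40, y +60 mm of the lid; 12.5 mm across (1.25 mm to spare all round), with a steel bush on top.
- hole_b (a point): Centre of the lid's through hole for pin B, on the lid's underside, at x -40, y -40 mm of the lid; same size as hole A.
- latch_left (a joint): Steel L latch at the block's +y end, turning level about pivot_left: jaw reaching 30 mm, handle 55 mm. 0 = shut at its stop: jaw over the lid, handle along the block's end towards block -x. Grows opening, clockwise from above; at 1.57 the handle points out to +y. Range 0 to 2; starts at 1.45 to 1.9, clear of the lid; stays put. From 1.1 rad the jaw presses the lid down: 1 to 5 N at the knob.
- latch_right (a joint): Latch at the block's -y end, mirror image of the left one about pivot_right. 0 = shut at its stop, handle along the block's end towards block -x; grows opening, counter-clockwise from above; at 1.57 the handle points out to block -y. Range, starts and resistance as the left one. Neither jaw can pass over the lid's edge unless the lid is down.
- knob_left (a point): Middle of the upright black knob at the end of the left latch handle, 55 mm from the pivot: 14 mm across, from 74 to 98 mm above the bench, this point at 86 mm. The handle arm below it lies at 66 to 74 mm. Push it sideways with closed fingers.
- knob_right (a point): Middle of the upright black knob at the end of the right latch handle; sizes and heights as the left one.
- pivot_left (a point): Pivot of the left latch, at x 0, y +92 mm in the block's frame, 70 mm above the bench, axis upright.
- pivot_right (a point): Pivot of the right latch, at x 0, y -92 mm in the block's frame, 70 mm above the bench, axis upright.
- white_bottle: Bystander: slim white bottle with a red cap, 38 mm across, 118 mm tall; origin at the centre of its foot.
- wide_bottle: Bystander: wider white bottle with a blue cap, 48 mm across, 105 mm tall; origin at the centre of its foot.
- tip_box: Bystander: closed pipette tip box, clear with yellow tips, 94 x 126 mm, 89 mm tall; origin at the centre of its underside.
- pen_pot: Bystander: dark pot with pens, 78 x 88 mm, 147 mm tall; origin at the centre of its foot.

How it is judged (in metres and radians):
On the way, in this order (a step that is already met when the one before it is completed fails the run):
1. the lid lies level on the seals with both pins through its holes, the latches still open (horizontal distance between hole_a and pin_a below 0.004 m and horizontal distance between hole_b and pin_b below 0.004 m and z of each of hole_a, hole_b in the frame of block below 0.055 m and angle between the z axis of lid and the z axis of block, either way round below 0.05 rad and value of joint each of latch_left, latch_right above 0.5 rad), for 0.2 s.
2. both latches are shut over the lid (value of joint each of latch_left, latch_right below 0.2 rad), for 0.2 s.
At the end, for the whole second after the job is handed in: Each hole of the lid is within 4 mm of its pin, the lid's underside at both holes is less than 5 mm above the block's top face and the lid within 0.05 rad of parallel to it, both latches are within 0.2 rad of fully shut, the lid at rest (all of step 2 and horizontal distance between hole_a and pin_a below 0.004 m and horizontal distance between hole_b and pin_b below 0.004 m and z of each of hole_a, hole_b in the frame of block below 0.055 m and angle between the z axis of lid and the z axis of block, either way round below 0.05 rad and linear speed of lid below 0.02 m/s); the robot touches nothing.
It fails at once if the lid dropped or slammed down on the block (faster than 0.3 m/s while the pins are in it) (horizontal distance between hole_a and pin_a below 0.006 m and horizontal distance between hole_b and pin_b below 0.006 m and z of hole_a in the frame of block below 0.074 m and linear speed of lid above 0.3 m/s).
It fails at once if the white bottle was knocked over or pushed more than 30 mm (distance of white_bottle from where it was at the start of the episode above 0.03 m or angle between white_bottle's own z axis and vertical above 0.4 rad).
It fails at once if the wide bottle was knocked over or pushed more than 30 mm (distance of wide_bottle from where it was at the start of the episode above 0.03 m or angle between wide_bottle's own z axis and vertical above 0.4 rad).
It fails at once if the tip box was knocked over or pushed more than 30 mm (distance of tip_box from where it was at the start of the episode above 0.03 m or angle between tip_box's own z axis and vertical above 0.4 rad).
It fails at once if the pen pot was knocked over or pushed more than 30 mm (distance of pen_pot from where it was at the start of the episode above 0.03 m or angle between pen_pot's own z axis and vertical above 0.4 rad).
It also fails if it takes over 72 s, if anything falls off the work surface, if the arm or the gripper's body presses on something with over 40 N, if the wrist force passes 120 N, or if a joint passes its speed limit or range.

ROBOT

A 6-joint arm with a two-finger parallel gripper is mounted at the origin on a cart in front of the work surface, level with it; the furniture and walls round the work are solid. World frame = base frame: x ahead of the robot, y to its left, z up, the work surface at z = 0. Lengths are in mm, angles in rad, forces in N, time in s.
With the tool pointing down it reaches from about 400 to 925 mm from the base axis. Payload 12.5 kg.
Tool frame: the origin (TCP) lies at the very end of the fingers, on their centre line; the grasp point (between the pads) lies 19 mm behind it; z points along the fingers, y is the line along which they close (so a half turn about z gives the same grasp; the last joint's range is limited). The gripper opens to 95 mm and grips with 3 to 60 N. Pads are 20 mm wide; open, the fingers measure 119 mm over their backs; the gripper's body (75 mm by 180 mm) begins 59 mm behind the grasp point.
Start: joints at [-1.423, 0.491, 1.559, -0, 1.092, -0.106], TCP at [156.95, -604.991, 214.661] pointing down, gripper open.
Joint ranges: [-3.1, 3.1], [-0.84, 2.19], [0.05, 2.79], [-1.13, 4.28], [0.06, 2.93], [-2.69, 2.69]. Speed limits (rad/s): [2.22, 2.22, 2.79, 3.14, 3.14, 3.14].

INTERFACE

Orientations are given as [roll, pitch, yaw] about the fixed x, y, z axes, in that order (R = Rz(yaw) Ry(pitch) Rx(roll)).
In Python, from cell import * gives the robot as it stands.
- The arm moves only by the tool jog_arm, never from a script. Its argument "targets" is a list of rows, each an object with "turn": the turn, a rotation vector about the world's x, y, z in degrees, a list of three; "slide": the shift along the world's x, y, z in mm, a list of three; "claw": the opening in per cent of the stroke, from 0 (shut) to 100 (fully open). In form: [{"turn": [wx, wy, wz], "slide": [x, y, z], "claw": claw}, ...]. A call has 1 to 5 rows; each row shifts and turns the commanded pose from where the row before left it; what a row does not reach is not made up. A row lasts 1/8 s, in which the tool goes at most 62.5 mm and 10.7 degrees, less where a joint would pass 70% of its speed; a pose out of reach is approached as far as the arm can. A call with a gripper value outside its range is refused whole. The fingers move at their own pace and stop on an object; the grip force is fixed at half the most. Time passes only in rows, so rows that do not move let the fingers close. It gives the time, the measured TCP pose, the force, the opening and the grip force at its end, in the units of the state.
- state(): the state, without advancing time (a new reading comes with each control period).
- read_camera(name): name is "scene" or "top"; returns a dict with "frame" (480x640x3 uint8, blue, green, red), "mtx" (3x3 intrinsics, pixels), "R" (3x3) and "t" (3): a world point X has camera coordinates R X + t. Camera axes: x right, y down, z forward; pixel columns grow to the right and rows downward; lengths in mm; the calibration is good to about 2 mm. A picture is of the moment at which its call begins. There is no depth.
- job_done(): hands the job in; it is judged then, once.
Trained networks look in the newest picture that a camera, given by its name, has taken for a name from the list of things; names that differ only in an ending like _2 or _b are one class to them, and where a whole thing is asked for, a point or a joint stands for the part that bears it (a point fixed in the world has none). Each returns a list of dicts, best first, with "conf" (0 to 1); they miss things now and then, are a little off and sometimes report something else, mostly with a low value. They report only what shows in the picture. A call takes as long as a camera call.
- look_for(query, camera): "xy" ([column, row] in pixels, amid what is visible of it).
The state is a dict: "t": time; "joints": joint angles; "qvel": joint speeds; "tau": joint torques, N m; "eef_pos": TCP position; "tcp_rot": TCP orientation; "ft_force": force on the tool from outside, world axes, zero at the start; "moment": the same for the moment, N m; "opening": opening from 0.0 (shut) to 1.0 (fully open); "grip_force": force on a finger pad.
Only numpy, scipy, OpenCV 4.12 (cv2) and the standard library are available. Lean on these libraries where they do the work, as an engineer would, in place of code of your own. Each camera call takes 0.05 s, during which the arm holds its last target. There are 200 camera calls.

## Working session

There is one attempt and no reset: what is moved stays moved. The work goes in short steps, Python scripts to look and compute and a tool call to move; the robot and the scene stay as the last step left them, time stands still between calls to the robot, and variables do not carry over. Pictures are saved under pics/ and viewed, at most 10 in all, crops included, and the job is handed in when it is done.

Besides the shell and the picture viewer there is one more tool, called after "Call:" as name(argument=value, ...) on one line, values as JSON. jog_arm: Moves the arm, as the interface text tells. Its arguments: {"type":"object","properties":{"targets":{"type":"array","items":{"type":"object","properties":{"turn":{"type":"array","items":{"type":"number"}},"slide":{"type":"array","items":{"type":"number"}},"claw":{"type":"number"}}}}},"required":["targets"]}

```bash
mkdir -p pics; cat > h.py <<'E'
from cell import *
import numpy as np, cv2
def tri(obs):  # obs: list of (cam dict, xy)
    A=[];b=[]
    for c,xy in obs:
        P=np.array(c["mtx"])@np.c_[c["R"],c["t"]]
        for k in (0,1):
            r=xy[k]*P[2]-P[k]; A.append(r[:3]/np.linalg.norm(r[:3])); b.append(-r[3]/np.linalg.norm(r[:3]))
    return np.linalg.lstsq(np.array(A),np.array(b),rcond=None)[0]
def atz(c,xy,z):
    R=np.array(c["R"]);t=np.array(c["t"]).ravel();K=np.array(c["mtx"])
    d=R.T@np.linalg.solve(K,[xy[0],xy[1],1]);o=-R.T@t
    return o+d*(z-o[2])/d[2]
def proj(c,X):
    p=np.array(c["mtx"])@(np.array(c["R"])@np.array(X)+np.array(c["t"]).ravel());return p[:2]/p[2]
E
python3 - <<'E'
from h import *
s=state();print(s["eef_pos"],s["tcp_rot"],s["ft_force"],s["opening"])
C={n:read_camera(n) for n in("scene","top")}
for n in C:
    cv2.imwrite(f"pics/{n}0.png",C[n]["frame"]); print(n,(-np.array(C[n]["R"]).T@np.array(C[n]["t"]).ravel()).round(0),np.array(C[n]["mtx"]).round(0).tolist())
for q in "block lid lid_handle pin_a hole_a latch_left knob_left pivot_left white_bottle wide_bottle tip_box pen_pot".split():
    for n in C: print(q,n,[(np.round(d["xy"],1).tolist(),round(d["conf"],2)) for d in look_for(q,n)][:4])
E
```

```text
[ 156.90156897 -604.72938283  214.09459051] [-3.14051452e+00 -8.03327000e-05  2.53823389e-01] [ 0.00909835  0.24485533 -0.34355397] 1.000264586457389
scene [-256.  886. 1188.] [[610.0, 0.0, 316.0], [0.0, 610.0, 247.0], [0.0, 0.0, 1.0]]
top [ 426.  -11. 1519.] [[541.0, 0.0, 306.0], [0.0, 541.0, 231.0], [0.0, 0.0, 1.0]]
block scene [([269.3, 306.9], 0.75)]
block top [([238.6, 239.8], 0.73), ([127.4, 226.6], 0.66)]
lid scene [([366.4, 254.9], 0.93), ([268.9, 308.6], 0.56)]
lid top [([387.8, 167.6], 0.73), ([367.6, 260.0], 0.69)]
lid_handle scene [([366.7, 251.0], 0.57)]
lid_handle top [([369.2, 257.1], 0.93)]
pin_a scene [([265.7, 309.6], 0.86)]
pin_a top [([239.7, 237.7], 0.91)]
hole_a scene [([368.8, 254.7], 0.73), ([267.0, 308.8], 0.23)]
hole_a top [([365.6, 259.1], 0.79)]
latch_left scene [([243.0, 320.6], 0.68), ([266.4, 307.8], 0.62)]
latch_left top [([201.4, 252.9], 0.73), ([480.9, 225.9], 0.31)]
knob_left scene []
knob_left top [([202.6, 251.7], 0.56), ([482.8, 224.9], 0.17)]
pivot_left scene [([268.5, 308.4], 0.61)]
pivot_left top [([238.3, 243.5], 0.61)]
white_bottle scene [([320.2, 194.9], 0.72)]
white_bottle top [([387.0, 166.5], 0.83)]
wide_bottle scene [([339.9, 195.5], 0.82)]
wide_bottle top [([406.8, 181.0], 0.73)]
tip_box scene [([410.9, 187.0], 0.77), ([320.3, 195.9], 0.49), ([266.5, 308.3], 0.3)]
tip_box top [([481.1, 226.4], 0.78), ([410.7, 181.9], 0.7), ([129.5, 227.2], 0.6)]
pen_pot scene [([160.3, 351.5], 0.92), ([334.8, 195.0], 0.46), ([367.2, 255.0], 0.45)]
pen_pot top [([129.5, 223.8], 0.94)]
```

```bash
python3 - <<'E'
import cv2
a=cv2.imread("pics/top0.png")[190:310,180:420];b=cv2.imread("pics/scene0.png")[170:380,130:430]
cv2.imwrite("pics/c1.png",cv2.resize(a,(800,400),interpolation=2));cv2.imwrite("pics/c2.png",cv2.resize(b,(800,560),interpolation=2))
E
```

```text
(no output)
```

View pics/top0.png

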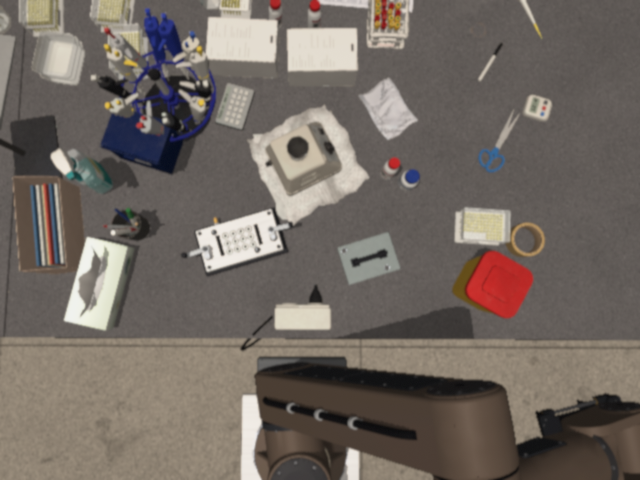

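View pics/c1.png

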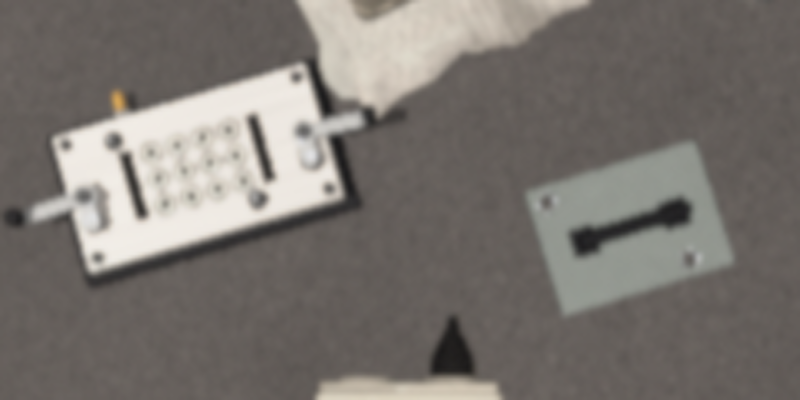

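View pics/c2.png

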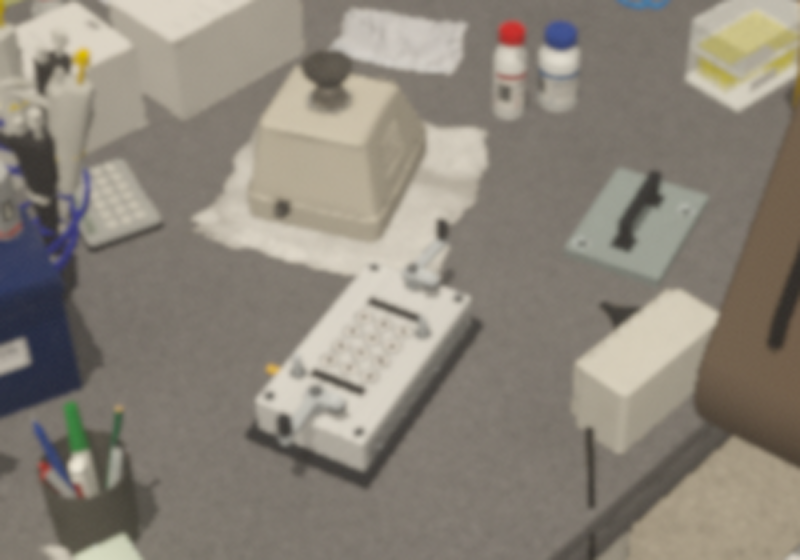

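```bash
cat > fit.py <<'E'
from h import *
from scipy.optimize import least_squares
def fitpose(mod,obs,x0):
    # mod: name->local pt ; obs: list (cam,name,xy); solve x,y,z,yaw
    def f(p):
        c,s=np.cos(p[3]),np.sin(p[3]);R=np.array([[c,-s,0],[s,c,0],[0,0,1]])
        return np.concatenate([proj(k,R@np.array(mod[n],float)+p[:3])-xy for k,n,xy in obs])
    r=least_squares(f,x0,loss="soft_l1");return r.x,f(r.x).reshape(-1,2)
E
cat > a.py <<'E'
from fit import *
T=read_camera("top");S=read_camera("scene")
c1=lambda u,v:np.array([u/3.3333+180-.35,v/3.3333+190-.35]);c2=lambda u,v:np.array([u/2.6667+130-.3,v/2.6667+170-.3])
B=dict(A=(40,60,72),Bp=(-40,-40,72),pl=(0,92,72),pr=(0,-92,72),c1=(58,108,50),c2=(58,-108,50),c3=(-58,-108,50),c4=(-58,108,50))
ob=[(T,"A",c1(113,141)),(T,"Bp",c1(258,199)),(T,"pl",c1(84,193)),(T,"pr",c1(303,130)),(T,"c1",c1(52,137)),(T,"c2",c1(303,64)),(T,"c4",c1(92,270)),
 (S,"A",c2(298,361)),(S,"Bp",c2(422,322)),(S,"c1",c2(257,400)),(S,"c2",c2(362,262)),(S,"c3",c2(470,297)),(S,"c4",c2(365,448))]
p,r=fitpose(B,ob,[500,180,0,.25]);print("block",p.round(3));print(r.round(1).tolist())
# lid: mask
L=dict(c1=(54,75,12),c2=(54,-75,12),c3=(-54,-75,12),c4=(-54,75,12),ha=(40,60,14),hb=(-40,-40,14),h1=(0,48,50),h2=(0,-48,50))
def quad(c,seed):
    f=cv2.GaussianBlur(c["frame"],(3,3),0).astype(int);ref=np.median(f[seed[1]-2:seed[1]+3,seed[0]-2:seed[0]+3].reshape(-1,3),0)
    m=(np.abs(f-ref).max(2)<28).astype(np.uint8);n,l=cv2.connectedComponents(m);m=(l==l[seed[1],seed[0]]).astype(np.uint8)
    k=cv2.findContours(m,0,1)[0];h=cv2.convexHull(max(k,key=len));print(ref,m.sum(),end=" ")
    e=.02
    while 1:
        a=cv2.approxPolyDP(h,e*cv2.arcLength(h,True),True)[:,0].astype(float)
        if len(a)<=4: return a
        e+=.005
sT=c1(600,200).astype(int);sS=c2(610,200).astype(int)
qT=quad(T,sT);qS=quad(S,sS);print(qT.tolist(),qS.tolist())
x0=[420,-150,0,.28]
cs=lambda v:np.array([np.cos(v),np.sin(v)])
ol=[(T,"ha",c1(547,203)),(T,"hb",c1(690,260)),(S,"ha",c2(582,243)),(S,"hb",c2(686,210))]
pl,r=fitpose(L,ol,x0);print(pl.round(3))
for c,q in((T,qT),(S,qS)):
    for n in("c1","c2","c3","c4"):
        R=cv2.Rodrigues(np.array([0,0,pl[3]]))[0];w=proj(c,R@np.array(L[n],float)+pl[:3])
        i=np.argmin(np.linalg.norm(q-w,axis=1));ol.append((c,n,q[i]+.8*np.sign(q[i]-q.mean(0))*0))
pl,r=fitpose(L,ol,pl);print("lid",pl.round(3));print(r.round(1).tolist())
np.save("p.npy",[p,pl])
def draw(c,b,mods,off,sc,sz,fn):
    im=cv2.resize(c["frame"][off[1]:off[1]+int(sz[1]/sc),off[0]:off[0]+int(sz[0]/sc)],sz,interpolation=2)
    for p,m in mods:
        R=cv2.Rodrigues(np.array([0,0,p[3]]))[0]
        for n in m:
            u=(proj(c,R@np.array(m[n],float)+p[:3])-off+.5)*sc;cv2.drawMarker(im,tuple(int(v) for v in u),(0,0,255),0,9,1)
    return im
a=draw(T,0,[(p,B),(pl,L)],(180,190),3.3333,(800,300),0);b=draw(S,0,[(p,B),(pl,L)],(215,225),4.2,(800,300),0)
a[:]=a;cv2.imwrite("pics/o1.png",np.vstack([a,b]))
for z,n,qt,qs in((0,"white",(387,166.5),(320.2,194.9)),(0,"wide",(408.5,181),(339.9,195.5)),(0,"tip",(481.1,226.4),(410.9,187)),(0,"pen",(129.5,223.8),(160.3,351.5))):
    print(n,tri([(T,qt),(S,qs)]).round(0))
kl=atz(T,c1(14,217),90);kr=atz(T,c1(372,115),90);print(kl,kr)
E
python3 a.py
```

```text
block [ 5.69100e+02  1.68713e+02 -6.89300e+00  3.06000e-01]
[[-0.8, -0.7], [-0.4, -0.9], [0.6, 1.3], [0.3, 0.1], [0.2, 0.3], [0.2, -0.8], [-0.1, 0.8], [-0.3, -0.2], [0.1, -0.7], [-0.6, 1.4], [2.6, 0.0], [0.2, 0.5], [-0.4, -0.3]]
[146. 153. 148.] 1735 [150. 161. 158.] 1083 [[387.0, 233.0], [399.0, 267.0], [349.0, 283.0], [338.0, 248.0]] [[361.0, 233.0], [395.0, 244.0], [376.0, 274.0], [342.0, 263.0]]
[ 522.366 -189.351   -3.421   -5.982]
lid [ 523.294 -189.245   -4.256   -5.972]
[[-0.2, -0.1], [-0.1, -0.7], [-0.0, 0.1], [-0.3, 0.1], [-1.1, -0.6], [0.6, -1.6], [0.9, 1.0], [-0.1, 1.3], [-0.7, 0.1], [0.4, -0.2], [0.2, -0.5], [0.7, 1.0]]
white [ 768. -238.   64.]
wide [ 734. -297.   48.]
tip [ 608. -497.   43.]
pen [610. 465.  65.]
[523.36823988 308.62843654  90.        ] [606.40868859  25.14404398  90.        ]
```

View pics/o1.png

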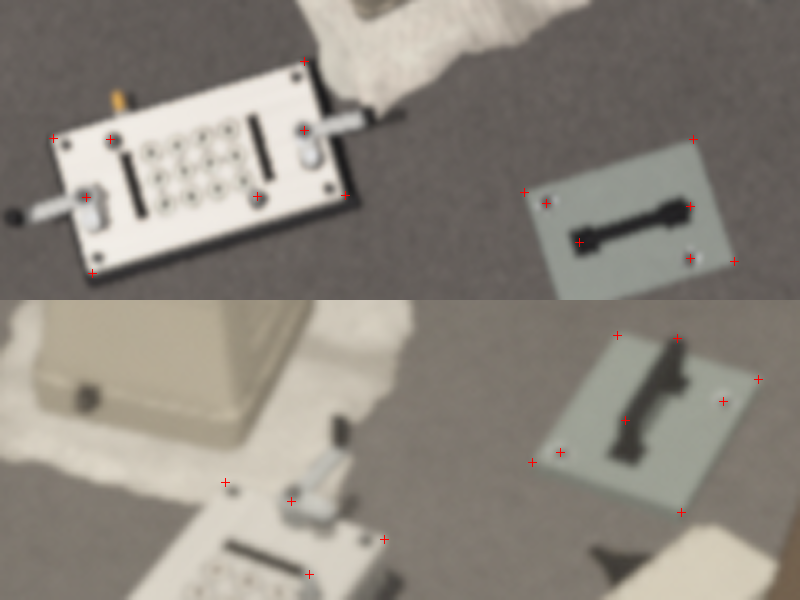

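Call:
jog_arm(targets=[{"turn": [0,0,10.4],"slide": [40,46,0],"claw": 70},{"turn": [0,0,10.4],"slide": [40,46,0],"claw": 70},{"turn": [0,0,10.4],"slide": [40,46,0],"claw": 70},{"turn": [0,0,10.4],"slide": [40,46,0],"claw": 70},{"turn": [0,0,10.4],"slide": [40,46,0],"claw": 70}])

```text
t: 2.02
eef_pos: [358.0, -373.5, 214.9]
tcp_rot: [3.141, 0.0, 1.167]
ft_force: [0.6, -0.6, -0.8]
opening: 0.703
grip_force: 0.0
```

```bash
python3 - <<'E'
import re
s=open("a.py").read()
s=s.split("np.save")[0].replace("p,r=fitpose","r0=0;p,r=fitpose")
# use saved images with calibration of fresh call
s=s.replace('S=read_camera("scene")','S=read_camera("scene");T["frame"]=cv2.imread("pics/top0.png");S["frame"]=cv2.imread("pics/scene0.png")')
s+='''
def fz(mod,obs,x0):
    f=lambda q:np.concatenate([proj(k,cv2.Rodrigues(np.array([0,0,q[2]]))[0]@np.array(mod[n],float)+[q[0],q[1],0])-xy for k,n,xy in obs])
    return least_squares(f,x0,loss="soft_l1").x
for nm,sel in(("both",(T,S)),("top",(T,))):
    print(nm,fz(B,[o for o in ob if o[0] in sel] if 0 else [o for o in ob if any(o[0] is k for k in sel)],p[[0,1,3]]).round(3),fz(L,[o for o in ol if any(o[0] is k for k in sel)],[523,-189,.311]).round(3))
s=state();print(s["t"],s["eef_pos"],s["tcp_rot"])
'''
exec(s)
E
```

```text
block [ 5.69100e+02  1.68713e+02 -6.89300e+00  3.06000e-01]
[[-0.8, -0.7], [-0.4, -0.9], [0.6, 1.3], [0.3, 0.1], [0.2, 0.3], [0.2, -0.8], [-0.1, 0.8], [-0.3, -0.2], [0.1, -0.7], [-0.6, 1.4], [2.6, 0.0], [0.2, 0.5], [-0.4, -0.3]]
[146. 153. 148.] 1735 [150. 161. 158.] 1081 [[387.0, 233.0], [399.0, 267.0], [349.0, 283.0], [338.0, 248.0]] [[361.0, 233.0], [394.0, 243.0], [376.0, 274.0], [342.0, 263.0]]
[ 522.366 -189.351   -3.421   -5.982]
lid [ 523.54  -189.06    -3.612   -5.967]
[[-0.2, -0.0], [-0.1, -0.8], [-0.0, -0.0], [-0.4, -0.1], [-1.2, -0.5], [0.5, -1.8], [0.9, 0.8], [-0.1, 1.3], [-0.7, 0.0], [0.2, -0.3], [1.0, 0.2], [0.8, 0.8]]
both [5.67296e+02 1.69287e+02 3.05000e-01] [ 5.22430e+02 -1.87694e+02  3.16000e-01]
top [5.68180e+02 1.67856e+02 2.96000e-01] [ 5.22608e+02 -1.88713e+02  3.11000e-01]
2.125 [ 359.55050404 -371.19361842  214.97046504] [ 3.14126708e+00 -6.50633078e-04  1.17081607e+00]
```

Call:
jog_arm(targets=[{"turn": [0,0,10.3],"slide": [41.5,46.5,-25],"claw": 70},{"turn": [0,0,10.3],"slide": [41.5,46.5,-25],"claw": 70},{"turn": [0,0,10.3],"slide": [41.5,46.5,-25],"claw": 70},{"turn": [0,0,10.3],"slide": [41,46.5,-25],"claw": 70},{"turn": [0,0,0],"slide": [0,0,0],"claw": 70}])

```text
t: 2.75
eef_pos: [512.3, -199.2, 119.8]
tcp_rot: [-3.14, -0.002, 1.886]
ft_force: [-0.5, 0.3, -0.2]
opening: 0.698
grip_force: 0.0
```

```bash
python3 - <<'E'
from h import *
S=read_camera("scene");T=read_camera("top")
s=state();print(s["t"],s["eef_pos"],s["tcp_rot"],s["qvel"].round(3) if hasattr(s["qvel"],"round") else s["qvel"])
a=cv2.resize(T["frame"][190:310,300:460],(400,300),interpolation=2);b=cv2.resize(S["frame"][205:325,310:470],(400,300),interpolation=2)
cv2.imwrite("pics/d1.png",np.hstack([a,b]))
E
```

```text
2.85 [ 511.1637015  -201.83904161  121.31559618] [-3.14126119e+00 -1.70389374e-04  1.87977547e+00] [-0.032 -0.02   0.001  0.001  0.002  0.001]
```

View pics/d1.png

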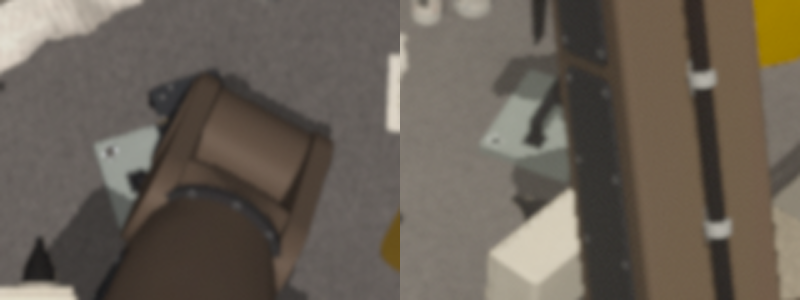

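Call:
jog_arm(targets=[{"turn": [0,0,0],"slide": [11.4,13.3,-21],"claw": 70},{"turn": [0,0,0],"slide": [0,0,-20],"claw": 70},{"turn": [0,0,0],"slide": [0,0,0],"claw": 70},{"turn": [0,0,0],"slide": [0,0,0],"claw": 70}])

```text
t: 3.35
eef_pos: [522.5, -189.6, 81.5]
tcp_rot: [3.141, 0.001, 1.878]
ft_force: [0.2, -0.0, 0.6]
opening: 0.7
grip_force: 0.0
```

```bash
python3 - <<'E'
from h import *
for i in range(3):
  T=read_camera("top");s=state();print(s["t"],s["eef_pos"].round(2),s["tcp_rot"].round(4),s["ft_force"].round(2))
E
```

```text
3.4 [ 522.64 -189.38   81.59] [3.1404e+00 1.1000e-03 1.8788e+00] [-0.36 -0.43  0.55]
3.45 [ 522.69 -189.2    81.54] [3.1404e+00 1.1000e-03 1.8791e+00] [-0.47 -0.13 -0.06]
3.5 [ 522.67 -188.99   81.41] [3.1405e+00 1.0000e-03 1.8795e+00] [0.9  0.32 0.18]
```

Good; descend to z≈24 and close gently.

Call:
jog_arm(targets=[{"turn": [0,0,0],"slide": [0,0,-25],"claw": 60},{"turn": [0,0,0],"slide": [0,0,-20],"claw": 50},{"turn": [0,0,0],"slide": [0,0,-12],"claw": 40},{"turn": [0,0,0],"slide": [0,0,0],"claw": 20},{"turn": [0,0,0],"slide": [0,0,0],"claw": 0}])

```text
t: 4.12
eef_pos: [522.9, -188.5, 24.1]
tcp_rot: [3.141, 0.001, 1.88]
ft_force: [-0.6, -0.3, 0.6]
opening: 0.248
grip_force: 0.0
```

Call:
jog_arm(targets=[{"turn": [0,0,0],"slide": [0,0,0],"claw": 0},{"turn": [0,0,0],"slide": [0,0,0],"claw": 0},{"turn": [0,0,0],"slide": [0,0,0],"claw": 0},{"turn": [0,0,0],"slide": [0,0,0],"claw": 0}])

```text
t: 4.62
eef_pos: [523.0, -188.6, 24.2]
tcp_rot: [3.14, 0.001, 1.88]
ft_force: [0.6, 0.4, 6.3]
opening: 0.142
grip_force: 30.0
```

Call:
jog_arm(targets=[{"turn": [0,0,0],"slide": [0,0,10],"claw": 0},{"turn": [0,0,0],"slide": [0,0,30],"claw": 0},{"turn": [0,0,0],"slide": [0,0,40],"claw": 0},{"turn": [0,0,0],"slide": [0,0,40],"claw": 0},{"turn": [0,0,0],"slide": [0,15,10],"claw": 0}])

```text
t: 5.25
eef_pos: [523.0, -173.6, 155.5]
tcp_rot: [3.139, 0.002, 1.879]
ft_force: [-0.2, -0.4, -5.8]
opening: 0.145
grip_force: 30.0
```

Call:
jog_arm(targets=[{"turn": [0,0,0],"slide": [5,40,0],"claw": 0},{"turn": [0,0,0],"slide": [6,45,0],"claw": 0},{"turn": [0,0,0],"slide": [6,45,0],"claw": 0},{"turn": [0,0,0],"slide": [6,45,0],"claw": 0},{"turn": [0,0,0],"slide": [6,45,0],"claw": 0}])

```text
t: 5.88
eef_pos: [550.4, 49.0, 152.0]
tcp_rot: [-3.139, -0.001, 1.881]
ft_force: [1.2, 0.2, -5.9]
opening: 0.147
grip_force: 30.0
```

Call:
jog_arm(targets=[{"turn": [0,0,0],"slide": [6,45,0],"claw": 0},{"turn": [0,0,0],"slide": [6,40,0],"claw": 0},{"turn": [0,0,0],"slide": [4,20,0],"claw": 0},{"turn": [0,0,0],"slide": [0,0,0],"claw": 0},{"turn": [0,0,0],"slide": [0,0,0],"claw": 0}])

```text
t: 6.5
eef_pos: [567.0, 151.0, 152.9]
tcp_rot: [-3.14, 0.0, 1.88]
ft_force: [-0.3, 0.0, -6.7]
opening: 0.143
grip_force: 30.0
```

```bash
python3 - <<'E'
from h import *
T=read_camera("top");S=read_camera("scene")
s=state();print(s["t"],s["eef_pos"].round(2),s["tcp_rot"].round(4),s["ft_force"].round(2),s["opening"])
cv2.imwrite("pics/t1.png",T["frame"]);cv2.imwrite("pics/s1.png",S["frame"])
a=cv2.resize(T["frame"][190:290,170:303],(400,300),interpolation=2);b=cv2.resize(S["frame"][240:365,197:363],(800,600),interpolation=2)
b[:225,400:]=a[:225,:];cv2.imwrite("pics/e1.png",b)
E
```

```text
6.6 [567.35 150.62 153.25] [-3.1410e+00  1.0000e-04  1.8793e+00] [-0.21  0.17 -6.61] 0.14316470436976864
```

View pics/e1.png

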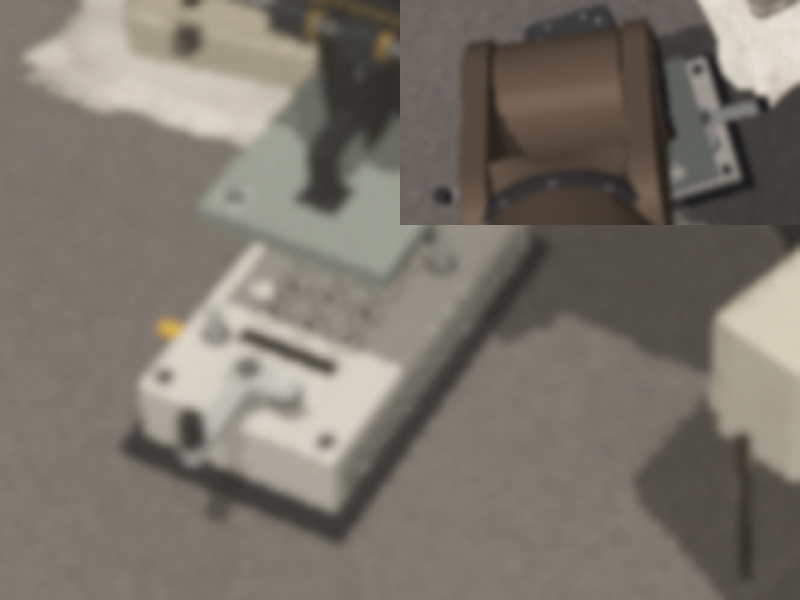

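```bash
python3 - <<'E'
from fit import *
S=read_camera("scene");T=read_camera("top");e=lambda u,v:np.array([u/4.82+197-.4,v/4.8+240-.4])
tcp=np.array([567.35,150.62,153.25]);yw=1.8793-np.pi/2
R=cv2.Rodrigues(np.array([0,0,yw]))[0];o=tcp-[0,0,24]
for n,l,px in(("holeA",(40,60,13),(236,195)),("c1",(54,75,12),(196,206)),("c1b",(54,75,0),(197,214)),("c4b",(-54,75,0),(384,284)),("c4",(-54,75,12),(388,275))):
    w=proj(S,R@np.array(l,float)+o);print(n,(e(*px)-w).round(2))
# block fit scene-only picks, z=0 with px bias from lid
f=cv2.imread("pics/s1.png")
for n,l in(("pinA",(40,60,74)),("pinB",(-40,-40,74)),("piv",(0,92,74)),("c1",(58,108,50)),("c4",(-58,108,50)),("c3",(-58,-108,50))):
  for P in((568.2,167.9,.296),(567.3,169.3,.305)):
    w=proj(S,cv2.Rodrigues(np.array([0,0,P[2]]))[0]@np.array(l,float)+[P[0],P[1],0]);print(n,((w-[197,240]+.4)*4.8).round(0),end=" ")
  print()
print("px/mm",proj(S,tcp+[10,0,0])-proj(S,tcp),proj(S,tcp+[0,10,0])-proj(S,tcp),proj(S,tcp+[0,0,10])-proj(S,tcp))
cr=f[240:365,197:363];b=np.hstack([cv2.resize(f[282:332,222:272],(400,400),interpolation=2),cv2.resize(f[262:312,262:312],(400,400),interpolation=2)])
cv2.imwrite("pics/e2.png",b)
E
```

```text
holeA [0.26 0.62]
c1 [0.09 0.58]
c1b [-0.04 -1.25]
c4b [-0.14 -1.15]
c4 [0.81 0.47]
pinA [215. 301.] pinA [214. 304.] 
pinB [442. 230.] pinB [441. 232.] 
piv [249. 368.] piv [249. 371.] 
c1 [139. 381.] c1 [139. 385.] 
c4 [333. 461.] c4 [335. 463.] 
c3 [529. 194.] c3 [527. 195.] 
px/mm [-2.77602529 -1.93908186] [-2.95656288  1.98043943] [-0.12127926 -2.96272343]
```

View pics/e2.png

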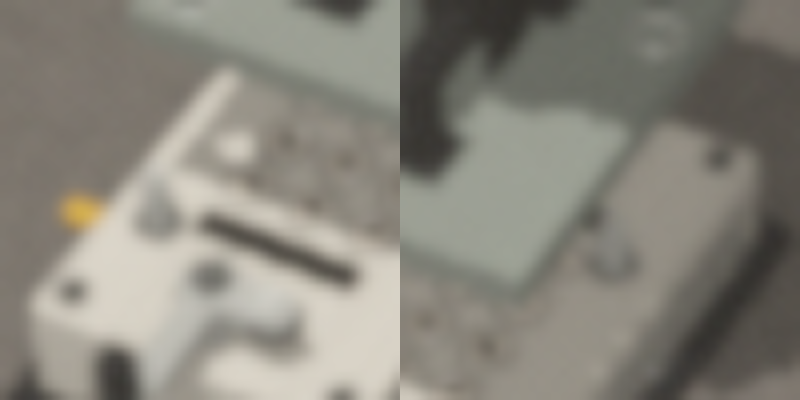

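Call:
jog_arm(targets=[{"turn": [0,0,-0.3],"slide": [0.6,9,0],"claw": 0},{"turn": [0,0,0],"slide": [0,9.9,-15],"claw": 0},{"turn": [0,0,0],"slide": [0,0,-28],"claw": 0},{"turn": [0,0,0],"slide": [0,0,0],"claw": 0},{"turn": [0,0,0],"slide": [0,0,0],"claw": 0}])

```text
t: 7.32
eef_pos: [568.4, 170.9, 110.8]
tcp_rot: [3.141, 0.0, 1.875]
ft_force: [0.5, 0.1, -5.8]
opening: 0.143
grip_force: 30.0
```

```bash
python3 - <<'E'
from h import *
T=read_camera("top");S=read_camera("scene")
s=state();print(s["t"],s["eef_pos"].round(2),s["tcp_rot"].round(4),s["ft_force"].round(2),s["opening"])
cv2.imwrite("pics/s2.png",S["frame"]);cv2.imwrite("pics/t2.png",T["frame"])
b=cv2.resize(S["frame"][265:345,215:321],(800,600),interpolation=2)
cv2.imwrite("pics/e3.png",b)
E
```

```text
7.425 [568.6 170.7 111.3] [3.1402e+00 2.0000e-04 1.8752e+00] [ 0.62 -0.64 -5.73] 0.14806485003501965
```

View pics/e3.png

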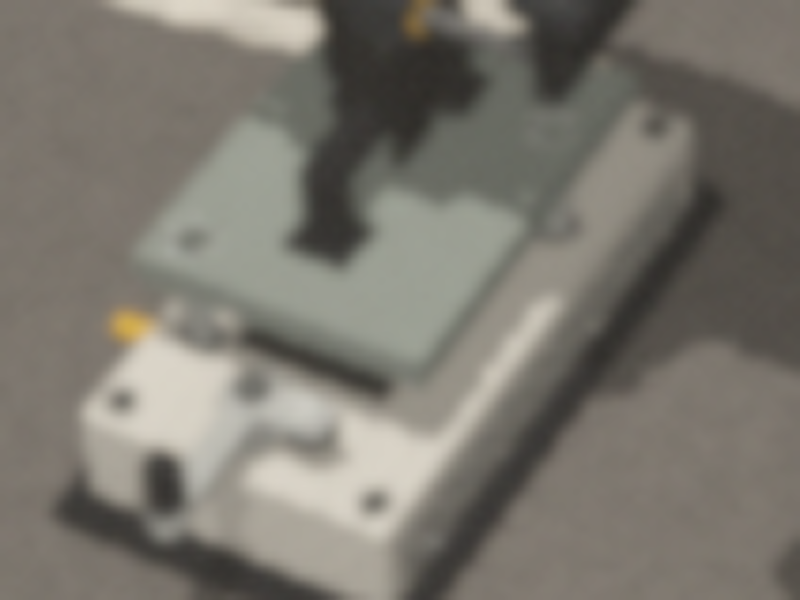

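```bash
python3 - <<'E'
from fit import *
S=read_camera("scene");T=read_camera("top")
t0=cv2.imread("pics/top0.png",0).astype(float);s0=cv2.imread("pics/scene0.png",0).astype(float);s1=cv2.imread("pics/s1.png",0).astype(float)
def blob(img,c,w,thr=None):
    x,y=int(round(c[0])),int(round(c[1]));p=img[y-w:y+w+1,x-w:x+w+1];m=p<(p.min()+p.max())/2
    n,l=cv2.connectedComponents(m.astype(np.uint8),connectivity=8);k=l[w-1:w+2,w-1:w+2].max();mm=cv2.dilate((l==k).astype(np.uint8),np.ones((3,3)))
    wt=mm*np.clip(np.percentile(p,75)-p,0,None);Y,X=np.mgrid[-w:w+1,-w:w+1];return np.array([x+(wt*X).sum()/wt.sum(),y+(wt*Y).sum()/wt.sum()]),(mm>0).sum()
c1=lambda u,v:(u/3.3333+180,v/3.3333+190);c2=lambda u,v:(u/2.6667+130,v/2.6667+170)
for n,cam,im,a,b in(("top",T,t0,c1(133,185),c1(261,147)),("scene",S,s0,c2(338,381),c2(395,308))):
    A,na=blob(im,a,6);Bb,nb=blob(im,b,6);wa=atz(cam,A,53);wb=atz(cam,Bb,53);d=wa-wb
    print(n,A,Bb,na,nb,"mid",((wa+wb)/2).round(1),"yaw",np.arctan2(-d[0],d[1]).round(3),np.linalg.norm(d).round(1))
# screw corners top
for n,cam,im,cs in(("top",T,t0,[c1(66,145),c1(296,77),c1(328,188),c1(97,258)]),("scene",S,s0,[c2(269,397),c2(374,267),c2(459,298),c2(359,433)])):
    W=np.array([atz(cam,blob(im,c,3)[0],50) for c in cs]);print(n,"screws",W.round(1)[:,:2].tolist(),"mean",W.mean(0).round(1))
    d=(W[0]-W[1]+W[3]-W[2]);print("yaw",np.arctan2(-d[0],d[1]).round(3))
e=lambda u,v:np.array([u/7.547+215-.43,v/7.5+265-.43])
R=cv2.Rodrigues(np.array([0,0,1.8752-np.pi/2]))[0];o=np.array([568.6,170.7,87.3])
for n,l,px in(("hole",(40,60,12.5),(191,240)),("c1",(54,75,12),(134,246)),("c4",(-54,75,12),(424,366))):
    w=R@np.array(l,float)+o;print(n,(atz(S,e(*px),w[2])-w).round(1))
E
```

```text
top [219.88706068 246.01842833] [257.82936348 233.96164715] 78 77 mid [566.9 168.3  53. ] yaw 0.315 108.0
scene [256.95086891 312.99806908] [278.02936888 286.00708186] 81 77 mid [564.7 170.4  53. ] yaw 0.294 107.5
top screws [[586.1, 278.1], [644.1, 88.5], [550.8, 59.8], [493.0, 248.5]] mean [568.5 168.7  50. ]
yaw 0.297
scene screws [[586.7, 277.4], [643.0, 89.5], [551.3, 57.2], [493.7, 249.0]] mean [568.7 168.3  50. ]
yaw 0.291
hole [-2.5  1.9 -0. ]
c1 [ 0.2 -2.1 -0. ]
c4 [-2.7  0.6 -0. ]
```

Call:
jog_arm(targets=[{"turn": [0,0,-0.5],"slide": [0.1,-2.3,0],"claw": 0},{"turn": [0,0,0],"slide": [0,0,-8],"claw": 0},{"turn": [0,0,0],"slide": [0,0,-6],"claw": 0},{"turn": [0,0,0],"slide": [0,0,-5],"claw": 0},{"turn": [0,0,0],"slide": [0,0,0],"claw": 0}])

```text
t: 8.15
eef_pos: [568.1, 168.2, 90.9]
tcp_rot: [-3.141, -0.0, 1.866]
ft_force: [-0.5, -0.2, -5.8]
opening: 0.145
grip_force: 30.0
```

```bash
cat > st.py <<'E'
from h import *
F=[]
for i in range(3): T=read_camera("top");s=state();F.append(s["ft_force"])
print(s["t"],s["eef_pos"].round(2),s["tcp_rot"].round(4),np.mean(F,0).round(2),s["moment"].round(2),s["opening"])
E
python3 st.py
```

```text
8.3 [568.36 168.26  91.59] [3.1413e+00 1.0000e-04 1.8665e+00] [-0.05  0.54 -5.79] [ 0.   -0.13  0.03] 0.1458249752308262
```

No contact at 67.6 mm underside: the pins have entered. Continue down in small steps.

Call:
jog_arm(targets=[{"turn": [0,0,0],"slide": [0,0,-2],"claw": 0},{"turn": [0,0,0],"slide": [0,0,-2],"claw": 0},{"turn": [0,0,0],"slide": [0,0,0],"claw": 0}])

```text
t: 8.68
eef_pos: [568.3, 168.3, 87.4]
tcp_rot: [3.141, -0.0, 1.866]
ft_force: [1.2, 1.3, -6.2]
opening: 0.145
grip_force: 30.0
```

```bash
python3 st.py
```

```text
8.825 [568.32 168.27  87.5 ] [ 3.1414 -0.      1.8665] [ 0.14  0.4  -6.2 ] [ 0.12 -0.28 -0.02] 0.14623383833018488
```

Call:
jog_arm(targets=[{"turn": [0,0,0],"slide": [0,0,-2],"claw": 0},{"turn": [0,0,0],"slide": [0,0,-2],"claw": 0},{"turn": [0,0,0],"slide": [0,0,-2],"claw": 0},{"turn": [0,0,0],"slide": [0,0,-1.5],"claw": 0},{"turn": [0,0,0],"slide": [0,0,0],"claw": 0}])

```text
t: 9.45
eef_pos: [568.3, 168.3, 79.8]
tcp_rot: [3.142, -0.0, 1.866]
ft_force: [0.6, 1.1, -6.9]
opening: 0.143
grip_force: 30.0
```

```bash
python3 st.py
```

```text
9.6 [568.3  168.24  79.93] [ 3.1415 -0.      1.8664] [ 0.73  1.41 -7.04] [ 0.21 -0.41  0.01] 0.1466030599816068
```

Call:
jog_arm(targets=[{"turn": [0,0,0],"slide": [0,0,-1.5],"claw": 0},{"turn": [0,0,0],"slide": [0,0,-1],"claw": 0},{"turn": [0,0,0],"slide": [0,0,-1],"claw": 0},{"turn": [0,0,0],"slide": [0,0,0],"claw": 0}])

```text
t: 10.1
eef_pos: [568.3, 168.2, 76.7]
tcp_rot: [3.141, 0.0, 1.866]
ft_force: [0.3, 0.7, -1.2]
opening: 0.145
grip_force: 30.0
```

```bash
python3 st.py
```

```text
10.25 [568.31 168.25  76.66] [3.1412 0.     1.8665] [-0.49  0.68 -0.54] [ 0.23 -0.12  0.02] 0.14553589533735972
```

Call:
jog_arm(targets=[{"turn": [0,0,0],"slide": [0,0,0],"claw": 20},{"turn": [0,0,0],"slide": [0,0,0],"claw": 40},{"turn": [0,0,0],"slide": [0,0,0],"claw": 50},{"turn": [0,0,0],"slide": [0,0,15],"claw": 50},{"turn": [0,0,0],"slide": [0,0,30],"claw": 50}])

```text
t: 10.88
eef_pos: [567.9, 168.1, 122.0]
tcp_rot: [-3.14, -0.0, 1.866]
ft_force: [0.5, -0.2, 0.6]
opening: 0.49
grip_force: 0.0
```

Call:
jog_arm(targets=[{"turn": [0,0,0],"slide": [-25,0,45],"claw": 20},{"turn": [0,0,0],"slide": [-50,0,30],"claw": 0},{"turn": [0,0,0],"slide": [-50,0,0],"claw": 0},{"turn": [0,0,0],"slide": [0,0,0],"claw": 0},{"turn": [0,0,0],"slide": [0,0,0],"claw": 0}])

```text
t: 11.5
eef_pos: [444.0, 168.4, 197.5]
tcp_rot: [3.139, 0.0, 1.867]
ft_force: [0.3, 0.5, -0.7]
opening: 0.034
grip_force: 0.0
```

```bash
python3 - <<'E'
from h import *
T=read_camera("top");S=read_camera("scene")
s=state();print(s["t"],s["eef_pos"].round(2),s["tcp_rot"].round(4),s["ft_force"].round(2),s["opening"])
for n in("knob_left","knob_right"):
  for c in("top","scene"): print(n,c,[(np.round(d["xy"],1).tolist(),round(d["conf"],2)) for d in look_for(n,c)][:3])
a=cv2.resize(T["frame"][185:285,170:303],(400,300),interpolation=2);b=cv2.resize(S["frame"][245:370,197:363],(800,600),interpolation=2)
b[300:,400:]=a;cv2.imwrite("pics/f1.png",b)
E
```

```text
11.6 [444.26 168.25 196.71] [3.1408e+00 1.0000e-04 1.8662e+00] [ 0.6  -0.68  0.99] 0.00936583862471914
knob_left top [([242.6, 233.0], 0.66)]
knob_left scene [([243.3, 324.5], 0.75), ([265.9, 325.1], 0.31)]
knob_right top [([275.3, 232.2], 0.62), ([267.8, 238.2], 0.57)]
knob_right scene []
```

View pics/f1.png

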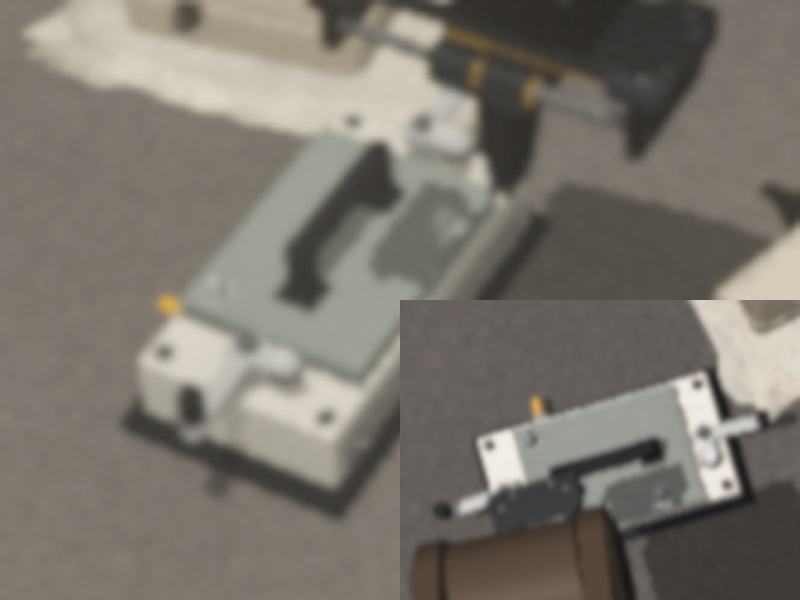

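```bash
cat > lat.py <<'E'
import numpy as np
B=np.array([568.5,168.4]);yw=.296
def W(l): c,s=np.cos(yw),np.sin(yw);return B+[c*l[0]-s*l[1],s*l[0]+c*l[1]]
def F(side,q,g,half): # finger centre (world) for handle angle q, gap g behind the knob; side +1 left,-1 right
    u=np.array([-np.cos(q),side*np.sin(q)]); tan=np.array([np.sin(q),side*np.cos(q)])  # opening direction
    return W(np.array([0,side*92])+55*u+(7+half+g)*tan)
E
python3 - <<'E'
from h import *;from lat import *
T=read_camera("top");S=read_camera("scene")
print("scale knob",tri([(T,(298,147)),(S,(253,192))]).round(0),"corner z60", atz(T,(281,190),30).round(0),atz(T,(338,172),30).round(0))
for sd,K in((1,(523.4,308.6)),(-1,(606.4,25.1))):
    pv=W((0,sd*92));print(sd,pv.round(1),W((0,sd*147)).round(1))
    d=np.array(K)-pv;l=np.array([np.cos(yw)*d[0]+np.sin(yw)*d[1],-np.sin(yw)*d[0]+np.cos(yw)*d[1]]);print("q",np.arctan2(sd*l[1],-l[0]).round(3))
P=[F(1,1.53,10,12)]+[F(1,np.radians(a),0,12) for a in(84,76,68,60,52,44,36,28,20,12,4,0)]
print(P[0].round(1));print(np.diff(P,axis=0).round(1).tolist(),P[-1].round(1))
E
```

```text
scale knob [790.   8. 191.] corner z60 [710.  56.  30.] [ 762. -103.   30.]
1 [541.7 256.4] [525.6 309. ]
q 1.53
-1 [595.3  80.4] [611.4  27.8]
q 1.472
[550.9 317.9]
[[-13.2, -3.4], [-8.0, -1.1], [-7.8, -2.2], [-7.4, -3.3], [-6.9, -4.3], [-6.2, -5.2], [-5.4, -6.0], [-4.6, -6.7], [-3.6, -7.3], [-2.5, -7.7], [-1.4, -8.0], [-0.3, -4.1]] [483.5 258.5]
```

Call:
jog_arm(targets=[{"turn": [0,0,0],"slide": [26,37,0],"claw": 0},{"turn": [0,0,0],"slide": [27,37.5,0],"claw": 0},{"turn": [0,0,0],"slide": [27,37.5,0],"claw": 0},{"turn": [0,0,0],"slide": [26.7,37.6,0],"claw": 0},{"turn": [0,0,0],"slide": [0,0,0],"claw": 0}])

```text
t: 12.52
eef_pos: [550.9, 319.7, 195.4]
tcp_rot: [-3.141, -0.0, 1.868]
ft_force: [-0.4, -0.5, -0.1]
opening: 0.007
grip_force: 0.0
```

```bash
python3 st.py
```

```text
12.675 [549.46 317.26 196.12] [-3.1406e+00  3.0000e-04  1.8664e+00] [-0.12  0.12 -0.26] [-0.06 -0.09 -0.  ] 0.006746218221955034
```

Call:
jog_arm(targets=[{"turn": [0,0,0],"slide": [2,0.5,-36],"claw": 0},{"turn": [0,0,0],"slide": [0,0,-40],"claw": 0},{"turn": [0,0,0],"slide": [0,0,-30],"claw": 0},{"turn": [0,0,0],"slide": [0,0,-10],"claw": 0},{"turn": [0,0,0],"slide": [0,0,0],"claw": 0}])

```text
t: 13.3
eef_pos: [552.0, 317.9, 80.9]
tcp_rot: [-3.142, 0.0, 1.866]
ft_force: [-0.1, -0.1, 0.2]
opening: 0.006
grip_force: 0.0
```

Call:
jog_arm(targets=[{"turn": [0,0,2],"slide": [-7,-1.7,0],"claw": 0},{"turn": [0,0,3],"slide": [-6.5,-1.7,0],"claw": 0},{"turn": [0,0,8],"slide": [-8,-1.1,0],"claw": 0},{"turn": [0,0,8],"slide": [-7.8,-2.2,0],"claw": 0},{"turn": [0,0,8],"slide": [-7.4,-3.3,0],"claw": 0}])

```text
t: 13.92
eef_pos: [515.3, 308.5, 81.9]
tcp_rot: [3.139, 0.001, 2.379]
ft_force: [1.3, 1.3, -0.2]
opening: 0.007
grip_force: 0.6
```

```bash
python3 st.py; python3 -c "
from lat import *
print(F(1,np.radians(60),0,12))"
```

```text
14.075 [515.2  308.42  81.63] [3.1402e+00 5.0000e-04 2.3714e+00] [ 0.01 -0.06 -0.  ] [ 0.02 -0.17 -0.03] -0.00059212553022339
[514.4337344  307.82387174]
```

Call:
jog_arm(targets=[{"turn": [0,0,8],"slide": [-6.9,-4.3,0],"claw": 0},{"turn": [0,0,8],"slide": [-6.2,-5.2,0],"claw": 0},{"turn": [0,0,8],"slide": [-5.4,-6,0],"claw": 0},{"turn": [0,0,8],"slide": [-4.6,-6.7,0],"claw": 0},{"turn": [0,0,8],"slide": [-3.6,-7.3,0],"claw": 0}])

```text
t: 14.7
eef_pos: [489.0, 279.1, 81.3]
tcp_rot: [3.14, 0.002, 3.072]
ft_force: [1.5, 1.6, 1.5]
opening: 0.006
grip_force: 0.9
```

```bash
python3 st.py; python3 -c "
from lat import *
print(F(1,np.radians(20),0,12),F(1,0,0,12))"
```

```text
14.85 [488.82 278.85  81.  ] [3.1412e+00 7.0000e-04 3.0662e+00] [0.71 0.37 0.33] [ 0.06 -0.19 -0.04] 0.0054073822273617775
[487.7491208  278.28951161] [483.51358693 258.52940471]
```

Call:
jog_arm(targets=[{"turn": [0,0,8],"slide": [-2.8,-7.7,0],"claw": 0},{"turn": [0,0,8],"slide": [-1.7,-8,0],"claw": 0},{"turn": [0,0,3],"slide": [-0.6,-3,0],"claw": 0},{"turn": [0,0,0],"slide": [0,0,0],"claw": 0}])

```text
t: 15.35
eef_pos: [483.8, 260.3, 80.7]
tcp_rot: [3.141, 0.0, -2.885]
ft_force: [-0.2, 0.7, 0.3]
opening: 0.008
grip_force: 0.0
```

```bash
python3 st.py
```

```text
15.5 [483.5  260.29  80.49] [ 3.1415e+00 -1.0000e-04 -2.8835e+00] [ 0.37 -0.07 -0.39] [ 0.13 -0.14  0.06] 0.002411004423195388
```

Call:
jog_arm(targets=[{"turn": [0,0,0],"slide": [0.6,-2,0],"claw": 0},{"turn": [0,0,0],"slide": [0.3,-1,0],"claw": 0},{"turn": [0,0,0],"slide": [0,0,0],"claw": 0}])

```text
t: 15.88
eef_pos: [484.3, 257.1, 80.5]
tcp_rot: [3.141, -0.0, -2.881]
ft_force: [-1.0, 1.3, 0.1]
opening: 0.002
grip_force: 0.6
```

```bash
python3 st.py; python3 - <<'E'
from h import *
S=read_camera("scene")
cv2.imwrite("pics/g1.png",cv2.resize(S["frame"][245:370,197:363],(800,600),interpolation=2))
E
```

```text
16.025 [484.37 257.11  80.47] [ 3.1415  0.     -2.881 ] [-1.13  0.62 -0.52] [ 0.17  0.02 -0.02] 0.006192051713843751
```

View pics/g1.png

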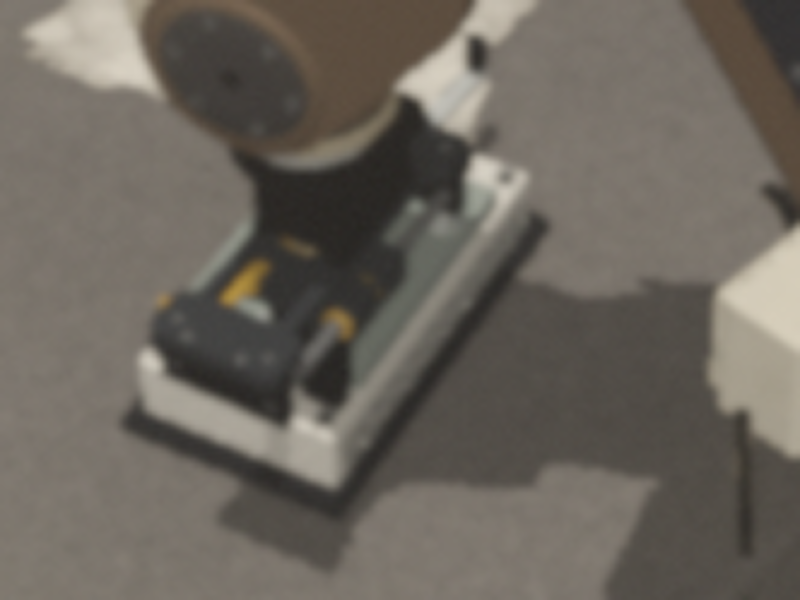

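Call:
jog_arm(targets=[{"turn": [0,0,0],"slide": [0.6,-2,0],"claw": 0},{"turn": [0,0,0],"slide": [0,0,0],"claw": 0}])

```text
t: 16.32
eef_pos: [485.0, 255.0, 80.5]
tcp_rot: [3.142, -0.0, -2.881]
ft_force: [-1.5, 1.5, -0.2]
opening: 0.004
grip_force: 0.4
```

Call:
jog_arm(targets=[{"turn": [0,0,0],"slide": [0.6,-2,0],"claw": 0},{"turn": [0,0,0],"slide": [0,0,0],"claw": 0}])

```text
t: 16.58
eef_pos: [485.2, 254.2, 80.5]
tcp_rot: [3.14, 0.0, -2.881]
ft_force: [-4.3, 11.3, -0.4]
opening: 0.004
grip_force: 6.0
```

Call:
jog_arm(targets=[{"turn": [0,0,0],"slide": [0.6,-2,0],"claw": 0},{"turn": [0,0,0],"slide": [0,0,0],"claw": 0}])

```text
t: 16.82
eef_pos: [485.4, 253.5, 80.5]
tcp_rot: [3.138, 0.0, -2.882]
ft_force: [-8.9, 23.6, -0.7]
opening: 0.001
grip_force: 12.3
```

Call:
jog_arm(targets=[{"turn": [0,0,0],"slide": [-1.5,5,0],"claw": 0},{"turn": [0,0,0],"slide": [-1.5,5,0],"claw": 0},{"turn": [0,0,0],"slide": [0,0,40],"claw": 0},{"turn": [0,0,0],"slide": [0,0,50],"claw": 0},{"turn": [0,0,0],"slide": [0,0,27],"claw": 0}])

```text
t: 17.45
eef_pos: [483.7, 261.2, 199.9]
tcp_rot: [3.141, 0.003, -2.881]
ft_force: [0.5, 0.6, -0.5]
opening: 0.002
grip_force: 0.0
```

```bash
python3 st.py; python3 - <<'E'
from lat import *
P=[F(-1,1.472,11,10)]+[F(-1,np.radians(a),0,10) for a in(80,72,64,56,48,40,32,24,16,8,0,-3)]
print(P[0].round(1));print(np.diff(P,axis=0).round(1).tolist(),P[-1].round(1))
E
```

```text
17.6 [483.64 261.12 198.51] [ 3.1414e+00  2.7000e-03 -2.8810e+00] [ 0.22 -0.39  0.87] [ 0.09 -0.17  0.02] 0.006997675108745932
[633.6  32. ]
[[-14.7, -4.1], [-7.5, -2.8], [-7.9, -1.7], [-8.0, -0.6], [-8.0, 0.5], [-7.9, 1.7], [-7.6, 2.7], [-7.1, 3.8], [-6.5, 4.7], [-5.8, 5.6], [-5.0, 6.3], [-1.6, 2.5]] [546.1  50.6]
```

Call:
jog_arm(targets=[{"turn": [0,0,0],"slide": [25,-38,0],"claw": 0},{"turn": [0,0,0],"slide": [25,-38,0],"claw": 0},{"turn": [0,0,0],"slide": [25,-38,0],"claw": 0},{"turn": [0,0,0],"slide": [25,-38,0],"claw": 0},{"turn": [0,0,0],"slide": [25,-38,0],"claw": 0}])

```text
t: 18.23
eef_pos: [608.4, 69.6, 195.7]
tcp_rot: [3.141, -0.002, -2.881]
ft_force: [0.2, 0.3, -0.5]
opening: 0.007
grip_force: 0.0
```

Call:
jog_arm(targets=[{"turn": [0,0,0],"slide": [15,-24,0],"claw": 0},{"turn": [0,0,0],"slide": [10,-15,0],"claw": 0},{"turn": [0,0,0],"slide": [0,0,0],"claw": 0},{"turn": [0,0,0],"slide": [0,0,0],"claw": 0}])

```text
t: 18.73
eef_pos: [632.6, 33.0, 197.1]
tcp_rot: [3.141, -0.001, -2.88]
ft_force: [0.1, 0.0, 0.8]
opening: 0.007
grip_force: 0.0
```

```bash
python3 st.py
```

```text
18.875 [632.77  33.06 197.62] [ 3.1414  0.     -2.8797] [0.01 0.07 0.4 ] [ 0.13 -0.12 -0.04] 0.006438862316051432
```

Call:
jog_arm(targets=[{"turn": [0,0,0],"slide": [1,-1,-37],"claw": 0},{"turn": [0,0,0],"slide": [0,0,-40],"claw": 0},{"turn": [0,0,0],"slide": [0,0,-30],"claw": 0},{"turn": [0,0,0],"slide": [0,0,-10],"claw": 0},{"turn": [0,0,0],"slide": [0,0,0],"claw": 0}])

```text
t: 19.5
eef_pos: [634.2, 31.4, 80.7]
tcp_rot: [3.141, -0.0, -2.88]
ft_force: [0.3, -0.1, 0.7]
opening: 0.0
grip_force: 0.0
```

Call:
jog_arm(targets=[{"turn": [0,0,-2],"slide": [-7.3,-2,0],"claw": 0},{"turn": [0,0,-3],"slide": [-7.4,-2.1,0],"claw": 0},{"turn": [0,0,-8],"slide": [-7.5,-2.8,0],"claw": 0},{"turn": [0,0,-8],"slide": [-7.9,-1.7,0],"claw": 0},{"turn": [0,0,-8],"slide": [-8,-0.6,0],"claw": 0}])

```text
t: 20.12
eef_pos: [596.3, 21.6, 81.9]
tcp_rot: [3.141, 0.003, 2.89]
ft_force: [2.3, -0.3, -0.7]
opening: 0.001
grip_force: 1.0
```

Call:
jog_arm(targets=[{"turn": [0,0,-8],"slide": [-8,0.5,0],"claw": 0},{"turn": [0,0,-8],"slide": [-7.9,1.7,0],"claw": 0},{"turn": [0,0,-8],"slide": [-7.6,2.7,0],"claw": 0},{"turn": [0,0,-8],"slide": [-7.1,3.8,0],"claw": 0},{"turn": [0,0,-8],"slide": [-6.5,4.7,0],"claw": 0}])

```text
t: 20.75
eef_pos: [558.9, 35.0, 81.8]
tcp_rot: [3.14, 0.002, 2.192]
ft_force: [1.1, -1.8, -0.1]
opening: 0.004
grip_force: 0.9
```

```bash
python3 st.py;python3 -c "
from lat import *
print(F(-1,np.radians(16),0,10),F(-1,0,0,10))"
```

```text
20.9 [559.03  35.32  81.57] [3.1403e+00 1.0000e-03 2.1996e+00] [-0.16 -0.02  0.32] [ 0.09 -0.16 -0.03] 0.005925452800468649
[558.43685731  36.21448723] [547.68681841  48.0970014 ]
```

Following well. Finish the swing and feel for the stop.

Call:
jog_arm(targets=[{"turn": [0,0,-8],"slide": [-6,6,0],"claw": 0},{"turn": [0,0,-8],"slide": [-5.3,6.7,0],"claw": 0},{"turn": [0,0,-3],"slide": [-0.6,2,0],"claw": 0},{"turn": [0,0,0],"slide": [0,0,0],"claw": 0}])

```text
t: 21.4
eef_pos: [547.6, 48.3, 81.3]
tcp_rot: [3.141, 0.003, 1.869]
ft_force: [-0.7, -14.4, 2.1]
opening: 0.002
grip_force: 6.3
```

Call:
jog_arm(targets=[{"turn": [0,0,0],"slide": [-0.6,2,0],"claw": 0},{"turn": [0,0,0],"slide": [0,0,0],"claw": 0}])

```text
t: 21.65
eef_pos: [547.5, 48.8, 81.4]
tcp_rot: [3.141, 0.004, 1.87]
ft_force: [0.4, -26.3, 3.7]
opening: 0.002
grip_force: 12.0
```

Call:
jog_arm(targets=[{"turn": [0,0,0],"slide": [-0.6,2,0],"claw": 0},{"turn": [0,0,0],"slide": [0,0,0],"claw": 0}])

```text
t: 21.9
eef_pos: [547.4, 49.3, 81.4]
tcp_rot: [3.14, 0.006, 1.871]
ft_force: [2.0, -38.8, 1.9]
opening: 0.009
grip_force: 18.1
```

Call:
jog_arm(targets=[{"turn": [0,0,0],"slide": [2,-7,0],"claw": 0},{"turn": [0,0,0],"slide": [2.5,-8,0],"claw": 0},{"turn": [0,0,0],"slide": [0,0,40],"claw": 0},{"turn": [0,0,0],"slide": [0,0,50],"claw": 0},{"turn": [0,0,0],"slide": [-10,-40,30],"claw": 0}])

```text
t: 22.52
eef_pos: [541.1, -0.1, 202.9]
tcp_rot: [3.139, 0.001, 1.871]
ft_force: [0.2, 0.4, -0.9]
opening: 0.003
grip_force: 0.0
```

Call:
jog_arm(targets=[{"turn": [0,0,0],"slide": [-20,-55,0],"claw": 0},{"turn": [0,0,0],"slide": [-20,-55,0],"claw": 0},{"turn": [0,0,0],"slide": [-20,-55,0],"claw": 0},{"turn": [0,0,0],"slide": [-10,-55,0],"claw": 0},{"turn": [0,0,0],"slide": [0,0,0],"claw": 0}])

```text
t: 23.15
eef_pos: [469.7, -224.0, 200.6]
tcp_rot: [3.141, 0.001, 1.864]
ft_force: [0.7, 0.1, -0.2]
opening: 0.007
grip_force: 0.0
```

```bash
python3 st.py; python3 - <<'E'
from h import *;from lat import *
T=read_camera("top");S=read_camera("scene");C=dict(top=T,scene=S)
for sd in(1,-1): print("expect shut knob",W((-55,sd*92)).round(0),"lid centre",B)
for n,z in(("knob_left",90),("knob_right",90),("latch_left",72),("lid_handle",45+53),("white_bottle",60),("wide_bottle",50),("tip_box",45),("pen_pot",65)):
  for c in C: print(n,c,[(np.round(d["xy"],1).tolist(),atz(C[c],d["xy"],z)[:2].round(0).tolist(),round(d["conf"],2)) for d in look_for(n,c)][:3])
# darkness at the expected shut-knob pixels, both latches (knob black on white block)
for c in C:
  for sd in(1,-1):
    for q in(0,.2,.4):
      w=W((-55*np.cos(q),sd*(92+55*np.sin(q))));u=proj(C[c],[*w,94]).round().astype(int);print(c,sd,q,C[c]["frame"][u[1]-1:u[1]+2,u[0]-1:u[0]+2].mean().round(0),end="; ")
  print()
E
```

```text
23.3 [ 470.4  -220.43  200.52] [ 3.1414e+00 -3.0000e-04  1.8673e+00] [ 0.08  0.81 -0.19] [ 0.01 -0.15 -0.03] 0.0022143482267150886
expect shut knob [489. 240.] lid centre [568.5 168.4]
expect shut knob [543.  64.] lid centre [568.5 168.4]
knob_left top [([208.3, 249.7], [537.0, 244.0], 0.72)]
knob_left scene [([259.1, 319.7], [503.0, 255.0], 0.73), ([162.6, 351.8], [588.0, 473.0], 0.33)]
knob_right top []
knob_right scene [([290.0, 277.2], [554.0, 100.0], 0.51), ([265.9, 294.4], [553.0, 186.0], 0.36)]
latch_left top [([209.5, 254.5], [526.0, 244.0], 0.65)]
latch_left scene [([267.3, 324.8], [490.0, 241.0], 0.69), ([258.2, 317.5], [523.0, 241.0], 0.52)]
lid_handle top [([241.0, 241.2], [559.0, 157.0], 0.82)]
lid_handle scene [([268.6, 296.7], [537.0, 192.0], 0.89), ([160.4, 352.9], [582.0, 481.0], 0.34)]
white_bottle top [([386.7, 166.6], [771.0, -236.0], 0.59)]
white_bottle scene [([318.9, 196.9], [765.0, -233.0], 0.86), ([253.6, 319.7], [534.0, 247.0], 0.34), ([336.6, 195.5], [731.0, -277.0], 0.28)]
wide_bottle top [([410.7, 181.0], [733.0, -303.0], 0.6)]
wide_bottle scene [([338.2, 194.4], [740.0, -295.0], 0.8)]
tip_box top [([480.9, 222.0], [621.0, -495.0], 0.91)]
tip_box scene []
pen_pot top []
pen_pot scene [([161.4, 352.9], [606.0, 467.0], 0.95), ([268.7, 322.6], [497.0, 230.0], 0.43)]
top 1 0 64.0; top 1 0.2 102.0; top 1 0.4 97.0; top -1 0 68.0; top -1 0.2 121.0; top -1 0.4 58.0; 
scene 1 0 71.0; scene 1 0.2 98.0; scene 1 0.4 177.0; scene -1 0 81.0; scene -1 0.2 110.0; scene -1 0.4 120.0;
```

```bash
python3 -c "
from cell import *
print(job_done())"
```

```text
the job is handed in; nothing more can be done
None
```

The lid is seated over both guide pins on the seals, and both latches are shut: each was pushed until it met its stop, and the knobs show at the shut position in both cameras. The arm is clear, the bottles, tip box and pen pot were found where they started, and I handed the job in at about 24 s; no verdict was returned.

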